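# Brush out the beaker, then open the cleaner jug's safety cap

### The arm

A 7-joint arm with a two-finger parallel gripper is mounted at the origin on a cart in front of the work surface, level with it; the furniture and walls round the work are solid. World frame = base frame: x ahead of the robot, y to its left, z up, the work surface at z = 0. Lengths are in m, angles in degrees, forces in N, time in s.
With the tool pointing down it reaches from about 0.425 to 0.875 m from the base axis. Payload 4.7 kg.
Tool frame: the origin (TCP) lies on the centre line of the jaws, within the pads' length; the fingertips stand 14 mm ahead of it and the grasp point (between the pads) lies 5 mm behind it; z points along the fingers, y is the line along which they close (so a half turn about z gives the same grasp; the last joint's range is limited). The gripper opens to 87 mm and grips with 3 to 60 N. Pads are 19 mm wide; open, the fingers measure 117 mm over their backs; the gripper's body (75 mm by 190 mm) begins 51 mm behind the grasp point.
Start: joints at [-69.15, 18.392, -4.016, 83.108, 1.295, 78.541, -3.26], TCP at [0.223, 0.611, 0.237] pointing down, gripper open.
Joint ranges: [-163.93, 163.93], [-17.29, 119.83], [-79.2, 71.16], [3.27, 140.29], [-89.18, 269.18], [5.43, 117.66], [-154.24, 154.24]. Speed limits (degrees/s): [147.25, 147.25, 180, 180, 180, 180, 180].

### API

Orientations are given as [roll, pitch, yaw] about the fixed x, y, z axes, in that order (R = Rz(yaw) Ry(pitch) Rx(roll)).
In Python, from cell import env gives the robot as it stands.
- The arm moves only by the tool jog_arm, never from a script. Its argument "motion" is a list that holds one entry, the list of rows, each a list of 7 numbers: the shift along the tool's x, y, z in units of 0.1 m (1.0 is 0.1 m), then the turn, a rotation vector about the tool's x, y, z in units of 180 degrees (1.0 is 180 degrees), then the closure, from 0 (fully open) to 1 (shut). A call has 1 to 5 rows; each row is the pose to reach, as a shift and turn from the pose commanded when the call began, along the tool's axes at that moment, turning the shorter way round; what a row does not reach only later rows make up. A row lasts 1/10 s, in which the tool goes at most 50 mm and 8.59 degrees, less where a joint would pass 70% of its speed; a pose out of reach is approached as far as the arm can. A call with a number of a shift or a turn outside -1 to 1 is refused whole. A call with a gripper value outside its range is refused whole. The fingers move at their own pace and stop on an object; "grip_force" is the grip in N (left out, the last holds). Time passes only in rows, so rows that repeat a pose let the fingers close. It gives the time, the measured TCP pose, the force, the opening and the grip force at its end, in the units of the state.
- env.get_obs(): the state, without advancing time (a new reading comes with each control period).
- env.read_camera(name): name is "scene" or "top" or "wrist"; returns (picture, depth): 400x640x3 uint8, red, green, blue; 400x640 float32, m along the optical axis (not along the pixel's ray), 0 where there is no reading.
- env.camera_info(name): a dict with "camera_matrix" (3x3 intrinsics, pixels), "origin" and "orientation" of the camera in the world; the wrist camera has in their place "mount" (4x4, takes a point from camera to tool coordinates, whose origin is the TCP and whose axes are the flange's). Camera axes: x right, y down, z forward; pixel columns grow to the right and rows downward; lengths in m; the calibration is good to about 2 mm. A picture is of the moment at which its call begins: read the wrist's pose just before it. camera_info takes no time and is no camera call.
- env.sign_off(): hands the job in; it is judged then, once.
The state is a dict: "time_s": time; "qpos": joint angles; "joint_velocities": joint speeds; "effort": joint torques, N m; "tool_pos": TCP position; "tool_rot": TCP orientation; "force": force on the tool from outside, world axes, zero at the start; "wrist_torque": the same for the moment, N m; "grip_width": finger opening in m; "grasp_force": force on a finger pad.
Only numpy, scipy, OpenCV 4.12 (cv2) and the standard library are available. Lean on these libraries where they do the work, as an engineer would, in place of code of your own. Each camera call takes 0.05 s, during which the arm holds its last target. There are 200 camera calls.

### The job

Get things ready to measure out fresh cleaner: take the green-handled brush that stands in the clear beaker and scrub with it up and down at least twice (each time raise it about 5 cm, without taking it out of the beaker, and go back to the bottom), then leave it standing in the beaker. Next open the blue cleaner jug: press its red push-and-turn safety cap firmly down and, keeping it pressed, turn it counter-clockwise about a quarter turn until it is free, then lift it straight up about 6 cm. Finish still holding the cap level in the gripper above the open neck, with jug and beaker left upright in their places and the ramekin, tin and timer left alone.

Things in the scene. Friction and masses are not known exactly. Their poses are not given: they have to be found in the camera images.
- jug: blue jug, loose, about 2 kg, standing on the worktop: body 92 mm (its x) by 125 mm (its y) by 122 mm high, side handle reaching to +y 86 mm and at most 144 mm high; origin at the centre of the underside, z up. The neck stands on the axis x = y = 0: shoulder top, 44 mm across, at height 150 mm; neck top at 188 mm.
- liner (a joint): sprung grey liner on top of the jug's neck, under the cap: how far the cap presses it down, 0 m (rest) to 0.010 m (hard stop). It pushes up with about 5 N at rest, 8.5 N at 7 mm, 10 N at 10 mm. The cap stays locked until pressed down 4.5 mm; press it about 7 mm.
- neck (a point): centre of the neck top (188 mm up the jug's axis). Two tabs on the neck hold two lugs inside the cap. Locked, the cap has about 6 degrees of play. Keep it pressed through the first 50 degrees counter-clockwise seen from above; between 50 and 128 degrees it is free and lifts straight off: aim for 80 to 90. It does not turn clockwise.
- cap: red ribbed round safety cap, 50 mm outer diameter, 38 mm high, 60 g, with two white turn arrows on top; origin at the centre of its underside, z up. Locked it sits with its origin 162 mm above the jug's underside, on the jug's axis, cap top at 200 mm; the underside is 12 mm above the shoulder. It may be gripped at any yaw on its side.
- brush: bottle brush standing upright in the beaker, 230 mm long, 120 g: white bristle head 63 mm across and 50 mm long at the bottom (solid core 52 mm across with a flat foot, so it stands by itself), green round handle 20 mm in diameter from 110 to 230 mm; origin at the centre of the foot, z up along the handle.
- beaker: clear plastic beaker, loose, 0.4 kg, 77 mm outer diameter, 110 mm high, wall 3 mm, inner floor 5 mm above its underside; origin at the centre of the underside, z up. The brush origin is 5 mm above the beaker origin when the brush stands on the bottom.
- ramekin: small cream ribbed dish, 68 mm across, 38 mm high, bystander; origin at the centre of its underside
- tin: food tin, 58 mm across, 72 mm high, bystander; origin at the centre of its underside
- timer: white round wind-up kitchen timer, 74 mm across, 55 mm high, bystander; origin at the centre of its underside
There are look-alikes about, which are no part of the job. Of the things that look like the cap, the middle-sized one is meant.

How it is judged:
By the outcome, as a careful person would: the job done as asked, in the order asked, and still so for the second after the job is handed in, while the arm keeps its last pose, push and grip.
It also fails if it takes over 54 s, if anything falls off the work surface, if the arm or the gripper's body presses on something with over 40 N, if the wrist force passes 120 N, or if a joint passes its speed limit or range.

## Working session

There is one attempt and no reset: what is moved stays moved. The work goes in short steps, Python scripts to look and compute and a tool call to move; the robot and the scene stay as the last step left them, time stands still between calls to the robot, and variables do not carry over. Pictures are saved under pics/ and viewed, at most 10 in all, crops included, and the job is handed in when it is done.

Besides the shell and the picture viewer there is one more tool, called after "Emit:" as name(argument=value, ...) on one line, values as JSON. jog_arm: Moves the arm, as the interface text tells. Shifts and turns lie within -1 to 1; 1 stands for 0.1 m of shift or 180 degrees of turn. Its arguments: {"type":"object","properties":{"motion":{"type":"array","items":{"type":"array","items":{"type":"array","items":{"type":"number"}}}},"grip_force":{"type":"number"}},"required":["motion"]}

```bash
mkdir -p pics; ls
cat > h.py <<'E'
import numpy as np,cv2
from scipy.spatial.transform import Rotation as R
from cell import env
def cam(n):
    o=env.get_obs(); rgb,d=env.read_camera(n); return o,rgb,d,env.camera_info(n)
E
python3 - <<'E'
from h import *
for n in('scene','top'):
    o,rgb,d,ci=cam(n); cv2.imwrite(f'pics/{n}.png',rgb[:,:,::-1]); np.savez(f'{n}.npz',rgb=rgb,d=d); print(n,ci)
print(env.get_obs()); print(env.camera_info('wrist'))
E
```

```text
pics
scene {'camera_matrix': array([[498.24363863,   0.        , 311.32733549],
       [  0.        , 498.24363863, 197.91822399],
       [  0.        ,   0.        ,   1.        ]]), 'origin': array([ 0.21251814, -0.77806747,  0.61362395]), 'orientation': array([-117.97583364,   -1.25409867,  -25.90115103])}
top {'camera_matrix': array([[373.50306189,   0.        , 319.68554346],
       [  0.        , 373.50306189, 201.98463994],
       [  0.        ,   0.        ,   1.        ]]), 'origin': array([0.54449762, 0.01233701, 0.98939039]), 'orientation': array([-176.64406531,   -1.16833962,  -90.06469785])}
{'time_s': 0.1, 'qpos': array([-69.15060504,  18.43491926,  -4.01637433,  83.16809349,
         1.29655588,  78.54114872,  -3.25942574]), 'joint_velocities': array([-0.04117255, -0.13746516, -0.11722336, -0.18725358, -0.02381053,
       -0.05357115,  0.04318555]), 'effort': array([ 2.61859223e-04, -4.92570412e+01, -4.05372335e-01, -3.13399279e+01,
       -6.40745298e-02,  3.94979480e-02,  8.16805209e-05]), 'tool_pos': array([0.22263884, 0.61017659, 0.23556819]), 'tool_rot': array([-1.79901162e+02,  6.74044225e-03,  1.59961894e+02]), 'force': array([ 0.05514018, -0.00645887,  0.28773927]), 'wrist_torque': array([ 0.00891136, -0.03584683,  0.0013103 ]), 'grasp_force': 0.0, 'grip_width': 0.08721764183845186}
{'camera_matrix': array([[290.57197065,   0.        , 314.82437889],
       [  0.        , 290.57197065, 200.44769023],
       [  0.        ,   0.        ,   1.        ]]), 'mount': array([[ 8.01998446e-04, -9.52478877e-01, -3.04603587e-01,
         8.41859522e-02],
       [ 9.99999485e-01,  9.53275031e-04, -3.47915463e-04,
         6.09959804e-04],
       [ 6.21753124e-04, -3.04603152e-01,  9.52479151e-01,
        -1.47979531e-01],
       [ 0.00000000e+00,  0.00000000e+00,  0.00000000e+00,
         1.00000000e+00]])}
```

View pics/scene.png

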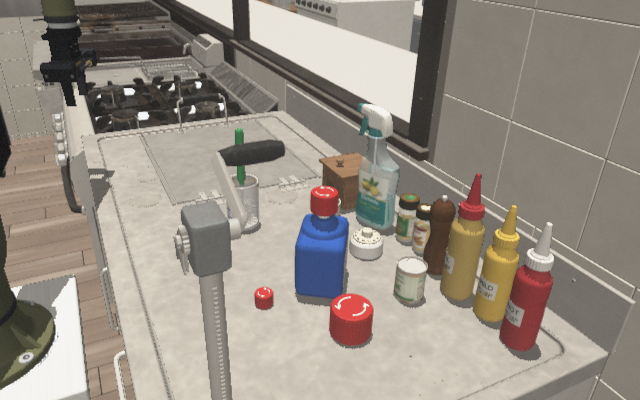

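View pics/top.png

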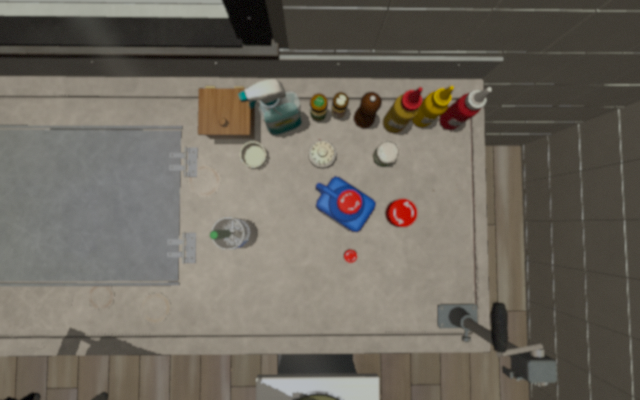

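Scene: the red caps are on the jug (scene 324,200; top 349,202), a larger one on the worktop (scene 351,318; top 402,213) and a small one (scene 264,297; top 350,255). The middle-sized one, on the jug's neck, is meant. The brush handle's tip is at scene (240,133) and top (214,235), and the beaker is at top (238,233). Next I measure these and confirm in a crop.

```bash
cat >> h.py <<'E'
def pts(d,ci):
    K=ci['camera_matrix']; v,u=np.mgrid[:400,:640]
    P=np.stack([(u-K[0,2])/K[0,0]*d,(v-K[1,2])/K[1,1]*d,d],-1)
    return P@R.from_euler('xyz',ci['orientation'],degrees=True).as_matrix().T+ci['origin']
def masks(rgb):
    h=cv2.cvtColor(rgb,cv2.COLOR_RGB2HSV)
    return {'red':cv2.inRange(h,(0,170,90),(8,255,255))|cv2.inRange(h,(172,170,90),(180,255,255)),
     'green':cv2.inRange(h,(50,110,40),(80,255,255)),'blue':cv2.inRange(h,(105,150,60),(125,255,255))}
E
python3 - <<'E'
from h import *
for n in('scene','top'):
    z=np.load(n+'.npz');rgb,d=z['rgb'],z['d'];P=pts(d,env.camera_info(n))
    for c,m in masks(rgb).items():
        k,l,s,ce=cv2.connectedComponentsWithStats(m)
        for i in range(1,k):
            if s[i,4]<25: continue
            q=P[(l==i)&(d>0)]
            if len(q)<5: continue
            q=q[q[:,2]>-.1]
            t=q[q[:,2]>np.percentile(q[:,2],98)-.006]
            print(n,c,s[i],'top mid',((t.min(0)+t.max(0))/2).round(4),'ext',np.ptp(t,0).round(3),'all',q.min(0).round(3),q.max(0).round(3))
    if n=='top':
        for nm,(a,b,x,y) in dict(jug=(170,240,305,385),beaker=(212,255,200,262),ram=(138,172,238,272),tim=(138,172,304,338),tin=(138,172,372,402),lamp=(285,400,420,600)).items():
            q=P[a:b,x:y].reshape(-1,3); 
            for lo in (.03,.1,.14,.19): 
                r=q[(q[:,2]>lo)&(q[:,2]<.9)]
                if len(r): print(nm,lo,r.min(0).round(3),r.max(0).round(3))
    else:
        a=rgb[170:350,200:400]; b=cv2.resize(np.load('top.npz')['rgb'][170:275,200:425],None,fx=3.5,fy=3.5)
        A=cv2.resize(rgb[120:350,190:390],None,fx=2.5,fy=2.5)
        cv2.imwrite('pics/crop.png',A[:,:,::-1])
E
```

```text
scene red [312 187  26  11 134] top mid [ 0.5922 -0.0702  0.2006] ext [0.046 0.043 0.004] all [ 0.569 -0.092  0.198] [ 0.615 -0.049  0.203]
scene red [332 295  13  10  37] top mid [ 0.5627 -0.1937  0.0557] ext [0.028 0.017 0.004] all [ 0.549 -0.202  0.054] [ 0.577 -0.185  0.058]
scene red [332 294  40  26 399] top mid [ 0.5726 -0.2203  0.0551] ext [0.065 0.064 0.005] all [ 0.54  -0.252  0.053] [ 0.605 -0.188  0.057]
scene blue [ 297  215   50   38 1011] top mid [ 0.5931 -0.0704  0.1382] ext [0.072 0.066 0.009] all [ 0.529 -0.139  0.11 ] [ 0.652 -0.007  0.143]
top red [402  91  20  19 206] top mid [ 0.8179 -0.2047  0.2268] ext [0.011 0.016 0.009] all [ 0.796 -0.255  0.094] [ 0.843 -0.184  0.231]
top red [458  96  18  20 160] top mid [ 0.8221 -0.3474  0.1488] ext [0.035 0.03  0.007] all [ 0.798 -0.367  0.134] [ 0.841 -0.329  0.152]
top red [338 191  23  23 309] top mid [ 0.5919 -0.0662  0.2005] ext [0.045 0.047 0.008] all [ 0.568 -0.098  0.136] [ 0.614 -0.043  0.204]
top red [388 199  29  27 471] top mid [ 0.5742 -0.215   0.0556] ext [0.066 0.069 0.007] all [ 0.541 -0.249  0.032] [ 0.6
[... 532 characters left out ...]
204]
jug 0.14 [ 0.565 -0.092  0.14 ] [ 0.633 -0.008  0.204]
jug 0.19 [ 0.568 -0.092  0.19 ] [ 0.619 -0.041  0.204]
beaker 0.03 [0.486 0.173 0.03 ] [0.563 0.248 0.238]
beaker 0.1 [0.486 0.173 0.1  ] [0.563 0.248 0.238]
beaker 0.14 [0.515 0.2   0.141] [0.534 0.219 0.238]
beaker 0.19 [0.515 0.201 0.191] [0.534 0.219 0.238]
ram 0.03 [0.691 0.133 0.03 ] [0.758 0.2   0.043]
tim 0.03 [ 0.694 -0.047  0.03 ] [0.766 0.023 0.058]
tin 0.03 [ 0.697 -0.203  0.032] [ 0.754 -0.148  0.075]
lamp 0.03 [ 0.258 -0.386  0.03 ] [ 0.421 -0.27   0.408]
lamp 0.1 [ 0.276 -0.386  0.1  ] [ 0.421 -0.27   0.408]
lamp 0.14 [ 0.276 -0.386  0.14 ] [ 0.421 -0.27   0.408]
lamp 0.19 [ 0.276 -0.386  0.191] [ 0.421 -0.27   0.408]
```

View pics/crop.png

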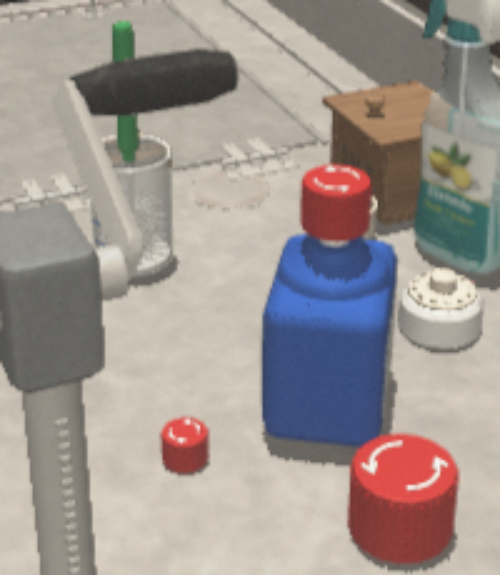

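The crop confirms three red caps: the one on the jug's neck (crop 336,200) is the middle one, with a smaller one at (185,445) and a larger one at (403,500). I'll take the jug's cap. The handle stands in the beaker at (0.5245, 0.2095). I'm moving above the brush now.

Emit:
jog_arm(motion=[[[-0.35,-0.22,-0.3,0,0,0,0],[-0.7,-0.45,-0.6,0,0,0,0],[-1,-0.65,-0.65,0,0,0,0],[-1,-0.65,-0.65,0,0,0,0]]], grip_force=15)

```text
time_s: 0.5
tool_pos: [0.3006, 0.511, 0.3039]
tool_rot: [179.9, 0.2, 159.4]
force: [-0.2, -0.4, 0.1]
grip_width: 0.0873
grasp_force: 0.0
```

Emit:
jog_arm(motion=[[[-0.35,-0.22,0,0,0,0,0],[-0.7,-0.45,0,0,0,0,0],[-1,-0.65,0,0,0,0,0],[-1,-0.65,0,0,0,0,0]]])

```text
time_s: 0.9
tool_pos: [0.3704, 0.4149, 0.3012]
tool_rot: [-179.9, 0.1, 159.4]
force: [0.6, 0.2, 1.0]
grip_width: 0.0869
grasp_force: 0.0
```

Emit:
jog_arm(motion=[[[-0.35,-0.22,0,0,0,0,0],[-0.7,-0.45,0,0,0,0,0],[-1,-0.65,0,0,0,0,0],[-1,-0.65,0,0,0,0,0]]])

```text
time_s: 1.3
tool_pos: [0.4412, 0.3198, 0.3012]
tool_rot: [-179.9, 0.1, 159.5]
force: [0.3, -1.0, -0.2]
grip_width: 0.0874
grasp_force: 0.0
```

Emit:
jog_arm(motion=[[[-0.35,-0.22,0,0,0,0.04,0],[-0.7,-0.45,0,0,0,0.08,0],[-1,-0.65,0,0,0,0.12,0],[-1,-0.65,0,0,0,0.16,0],[-1,-0.65,0,0,0,0.2,0]]])

```text
time_s: 1.8
tool_pos: [0.5095, 0.2295, 0.3008]
tool_rot: [-179.9, -0.0, 123.6]
force: [-0.0, 0.7, 0.6]
grip_width: 0.0869
grasp_force: 0.0
```

```bash
cat >> h.py <<'E'
def wpts(o,d,ci):
    K=ci['camera_matrix']; v,u=np.mgrid[:400,:640]; M=ci['mount']
    P=np.stack([(u-K[0,2])/K[0,0]*d,(v-K[1,2])/K[1,1]*d,d],-1)@M[:3,:3].T+M[:3,3]
    return P@R.from_euler('xyz',o['tool_rot'],degrees=True).as_matrix().T+o['tool_pos']
def delta(tgt,o=None):
    o=o or env.get_obs(); print(o['tool_pos'].round(4),o['tool_rot'].round(2),'shift units',(10*R.from_euler('xyz',o['tool_rot'],degrees=True).inv().apply(np.array(tgt)-o['tool_pos'])).round(3))
E
python3 - <<'E'
from h import *
o,rgb,d,ci=cam('wrist');P=wpts(o,d,ci);cv2.imwrite('pics/w1.png',rgb[:,:,::-1])
m=(d>0)&(np.hypot(P[...,0]-.5245,P[...,1]-.21)<.05)
for lo,hi in((.14,.19),(.19,.225),(.225,.26),(.1,.12)):
    q=P[m&(P[...,2]>lo)&(P[...,2]<hi)]
    if len(q): print(lo,q.min(0).round(4),q.max(0).round(4),((q.min(0)+q.max(0))/2).round(4))
delta([.5245,.2095,.3])
E
```

```text
0.14 [0.5138 0.2072 0.1403] [0.5327 0.2225 0.19  ] [0.5233 0.2149 0.1651]
0.19 [0.514 0.207 0.19 ] [0.5326 0.2225 0.2249] [0.5233 0.2147 0.2075]
0.225 [0.5141 0.2046 0.2251] [0.5326 0.2226 0.2365] [0.5234 0.2136 0.2308]
0.1 [0.4851 0.1737 0.1   ] [0.5624 0.2511 0.12  ] [0.5238 0.2124 0.11  ]
[0.509  0.2304 0.3009] [-1.7995e+02 -5.0000e-02  1.2342e+02] shift units [-0.26   0.014  0.008]
```

View pics/w1.png

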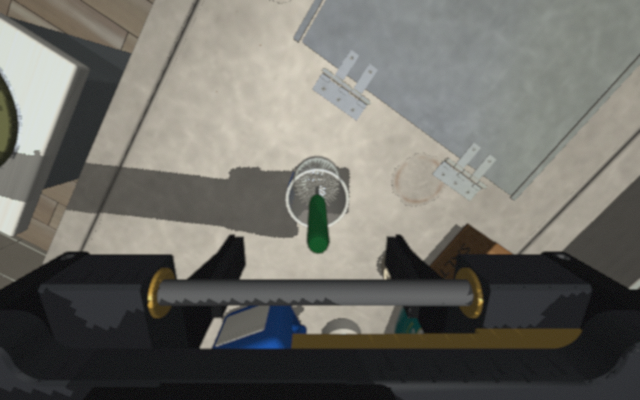

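The wrist view shows the green handle at (318,225) between the open fingers, near (0.524, 0.2115). I'll shift over, descend and grip.

Emit:
jog_arm(motion=[[[-0.24,0.02,0,0,0,0,0],[-0.24,0.02,0,0,0,0,0],[-0.24,0.02,0.3,0,0,0,0],[-0.24,0.02,0.6,0,0,0,0],[-0.24,0.02,0.9,0,0,0,0]]])

```text
time_s: 2.35
tool_pos: [0.5236, 0.2124, 0.2104]
tool_rot: [180.0, -0.1, 124.2]
force: [0.1, 0.1, -0.0]
grip_width: 0.0868
grasp_force: 0.0
```

Emit:
jog_arm(motion=[[[0,0,0.2,0,0,0,0],[0,0,0.2,0,0,0,0.5],[0,0,0.2,0,0,0,1],[0,0,0.2,0,0,0,1],[0,0,0.2,0,0,0,1]]])

```text
time_s: 2.85
tool_pos: [0.5253, 0.2112, 0.1931]
tool_rot: [179.8, 0.0, 124.0]
force: [0.2, -0.4, -0.2]
grip_width: 0.0629
grasp_force: 0.0
```

Emit:
jog_arm(motion=[[[0,0,0,0,0,0,1],[0,0,0,0,0,0,1],[0,0,0,0,0,0,1],[0,0,0,0,0,0,1],[0,0,0,0,0,0,1]]])

```text
time_s: 3.35
tool_pos: [0.5245, 0.2105, 0.1916]
tool_rot: [180.0, -0.0, 124.0]
force: [-0.5, -0.4, -0.8]
grip_width: 0.0228
grasp_force: 0.0
```

Emit:
jog_arm(motion=[[[0,0,0,0,0,0,1],[0,0,0,0,0,0,1],[0,0,0,0,0,0,1]]])

```text
time_s: 3.65
tool_pos: [0.5245, 0.2105, 0.1916]
tool_rot: [180.0, -0.0, 124.0]
force: [0.0, 0.1, -1.2]
grip_width: 0.0194
grasp_force: 15.0
```

Emit:
jog_arm(motion=[[[0,0,-0.13,0,0,0,1],[0,0,-0.26,0,0,0,1],[0,0,-0.39,0,0,0,1],[0,0,-0.52,0,0,0,1],[0,0,-0.52,0,0,0,1]]])

```text
time_s: 4.15
tool_pos: [0.5259, 0.2111, 0.2466]
tool_rot: [179.7, 0.0, 124.0]
force: [-0.4, 0.0, -1.0]
grip_width: 0.0195
grasp_force: 15.0
```

Run:
```python
from h import *
o,rgb,d,ci=cam('scene');print(o['tool_pos'],o['grip_width'],o['grasp_force'])
cv2.imwrite('pics/s2.png',cv2.resize(rgb[60:260,160:360],None,fx=3,fy=3)[:,:,::-1])
```

```text
[0.52588503 0.21107436 0.24662233] 0.01954968204949029 14.999773383024149
```

View pics/s2.png

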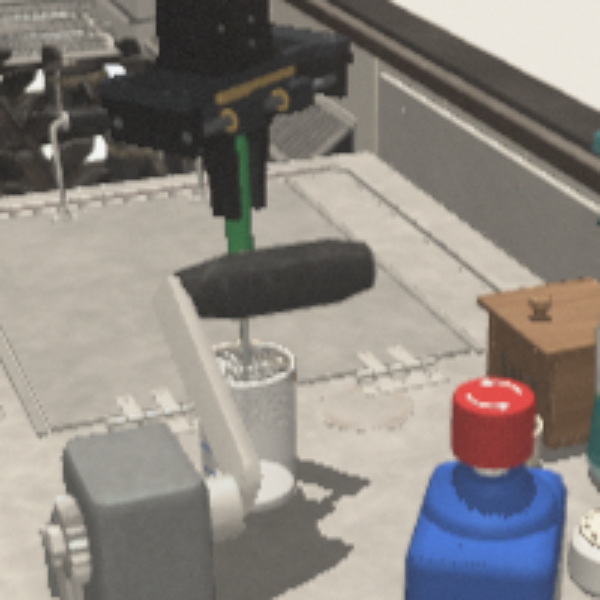

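The brush is up about 55 mm with its bristles still within the beaker rim (crop 255,360), and the beaker is upright. I'll go back down and do two more strokes.

Emit:
jog_arm(motion=[[[0,0,0.15,0,0,0,1],[0,0,0.3,0,0,0,1],[0,0,0.45,0,0,0,1],[0,0,0.52,0,0,0,1],[0,0,0.52,0,0,0,1]]])

```text
time_s: 4.7
tool_pos: [0.5242, 0.2102, 0.1905]
tool_rot: [-179.9, 0.0, 123.9]
force: [0.4, -0.1, -2.3]
grip_width: 0.0195
grasp_force: 15.0
```

Emit:
jog_arm(motion=[[[0,0,0,0,0,0,1],[0,0,0,0,0,0,1],[0,0,0,0,0,0,1]]])

```text
time_s: 5.0
tool_pos: [0.5243, 0.2105, 0.191]
tool_rot: [-180.0, -0.0, 124.0]
force: [0.4, -0.8, -2.1]
grip_width: 0.0197
grasp_force: 15.0
```

Emit:
jog_arm(motion=[[[0,0,-0.13,0,0,0,1],[0,0,-0.26,0,0,0,1],[0,0,-0.39,0,0,0,1],[0,0,-0.5,0,0,0,1],[0,0,-0.5,0,0,0,1]]])

```text
time_s: 5.5
tool_pos: [0.5258, 0.211, 0.2444]
tool_rot: [179.7, 0.0, 124.0]
force: [0.2, -0.1, -1.9]
grip_width: 0.0195
grasp_force: 15.0
```

Emit:
jog_arm(motion=[[[0,0,0,0,0,0,1],[0,0,0.13,0,0,0,1],[0,0,0.26,0,0,0,1],[0,0,0.39,0,0,0,1],[0,0,0.5,0,0,0,1]]])

```text
time_s: 6.0
tool_pos: [0.5237, 0.2102, 0.1894]
tool_rot: [-179.9, -0.0, 124.0]
force: [-4.1, -1.8, 20.8]
grip_width: 0.0198
grasp_force: 15.0
```

Emit:
jog_arm(motion=[[[0,0,0,0,0,0,1],[0,0,0,0,0,0,1],[0,0,0,0,0,0,1]]])

```text
time_s: 6.3
tool_pos: [0.5245, 0.2105, 0.1913]
tool_rot: [-180.0, 0.0, 124.0]
force: [0.6, -0.4, -1.5]
grip_width: 0.0197
grasp_force: 15.0
```

Emit:
jog_arm(motion=[[[0,0,-0.13,0,0,0,1],[0,0,-0.26,0,0,0,1],[0,0,-0.39,0,0,0,1],[0,0,-0.5,0,0,0,1],[0,0,-0.5,0,0,0,1]]])

```text
time_s: 6.8
tool_pos: [0.5258, 0.211, 0.2444]
tool_rot: [179.7, 0.0, 124.0]
force: [-0.1, -0.5, -0.3]
grip_width: 0.0196
grasp_force: 15.0
```

Emit:
jog_arm(motion=[[[0,0,0,0,0,0,1],[0,0,0.13,0,0,0,1],[0,0,0.26,0,0,0,1],[0,0,0.39,0,0,0,1],[0,0,0.5,0,0,0,1]]])

```text
time_s: 7.3
tool_pos: [0.5236, 0.2101, 0.1891]
tool_rot: [-179.8, -0.0, 124.0]
force: [0.1, -0.7, -1.1]
grip_width: 0.0196
grasp_force: 15.0
```

Emit:
jog_arm(motion=[[[0,0,0,0,0,0,1],[0,0,0,0,0,0,1],[0,0,0,0,0,0,1]]])

```text
time_s: 7.6
tool_pos: [0.5248, 0.2106, 0.1919]
tool_rot: [180.0, 0.0, 124.0]
force: [-0.3, -0.9, -1.1]
grip_width: 0.0199
grasp_force: 15.0
```

Emit:
jog_arm(motion=[[[0,0,0.01,0,0,0,1],[0,0,0.02,0,0,0,1],[0,0,0.02,0,0,0,1],[0,0,0.02,0,0,0,1]]], grip_force=5)

```text
time_s: 8.0
tool_pos: [0.5245, 0.2105, 0.1896]
tool_rot: [180.0, -0.0, 124.0]
force: [-0.5, -0.3, -0.8]
grip_width: 0.0197
grasp_force: 5.0
```

Emit:
jog_arm(motion=[[[0,0,0,0,0,0,0.7],[0,0,0,0,0,0,0.65],[0,0,0,0,0,0,0.3],[0,0,0,0,0,0,0],[0,0,0,0,0,0,0]]])

```text
time_s: 8.5
tool_pos: [0.5246, 0.2105, 0.1897]
tool_rot: [180.0, 0.0, 124.0]
force: [-0.5, -0.2, 0.3]
grip_width: 0.0469
grasp_force: 0.0
```

Emit:
jog_arm(motion=[[[0,0,0,0,0,0,0],[0,0,0,0,0,0,0],[0,0,0,0,0,0,0],[0,0,0,0,0,0,0],[0,0,0,0,0,0,0]]])

```text
time_s: 9.0
tool_pos: [0.5245, 0.2105, 0.1896]
tool_rot: [180.0, -0.0, 124.0]
force: [1.0, -0.1, 0.1]
grip_width: 0.0837
grasp_force: 0.0
```

Emit:
jog_arm(motion=[[[0,0,-0.3,0,0,0,0],[0,0,-0.6,0,0,0,0],[0,0,-1,0,0,0,0],[0,0,-1,0,0,0,0],[0,0,-1,0,0,0,0]]])

```text
time_s: 9.5
tool_pos: [0.525, 0.2107, 0.2906]
tool_rot: [179.9, 0.0, 124.0]
force: [-1.1, -0.3, -0.5]
grip_width: 0.087
grasp_force: 0.0
```

Run:
```python
from h import *
o,rgb,d,ci=cam('wrist');P=wpts(o,d,ci)
m=(d>0)&(np.hypot(P[...,0]-.5245,P[...,1]-.21)<.05)
for lo,hi in((.14,.19),(.225,.26),(.1,.115)):
    q=P[m&(P[...,2]>lo)&(P[...,2]<hi)]
    if len(q): print(lo,q.min(0).round(4),q.max(0).round(4))
delta([.592,-.068,.3],o); print(o['qpos'].round(1),o['time_s'])
```

```text
0.14 [0.5136 0.2072 0.1402] [0.5319 0.2226 0.1899]
0.225 [0.5136 0.2041 0.225 ] [0.533  0.2224 0.2363]
0.1 [0.4852 0.1734 0.1001] [0.5625 0.2507 0.1136]
[0.525  0.2107 0.2906] [1.7986e+02 1.0000e-02 1.2396e+02] shift units [-2.686 -1.001 -0.096]
[-40.6   6.7  17.6  91.4  -2.   82.1  11.2] 9.5
```

The brush stands upright in its old place and the beaker hasn't moved. On to the cap.

Emit:
jog_arm(motion=[[[-0.35,-0.12,-0.1,0,0,0,0],[-0.7,-0.25,-0.1,0,0,0,0],[-0.95,-0.35,-0.1,0,0,0,0]]])

```text
time_s: 9.85
tool_pos: [0.5484, 0.1093, 0.2981]
tool_rot: [-179.9, 0.0, 123.9]
force: [0.4, 0.2, -0.5]
grip_width: 0.0868
grasp_force: 0.0
```

Emit:
jog_arm(motion=[[[-0.35,-0.12,0,0,0,0,0],[-0.7,-0.25,0,0,0,0,0],[-0.95,-0.35,0,0,0,0,0]]])

```text
time_s: 10.15
tool_pos: [0.5721, 0.0107, 0.2978]
tool_rot: [-179.8, -0.0, 123.8]
force: [0.5, -0.7, 0.7]
grip_width: 0.0869
grasp_force: 0.0
```

Emit:
jog_arm(motion=[[[-0.35,-0.13,0,0,0,0.04,0],[-0.6,-0.25,0,0,0,0.08,0],[-0.78,-0.3,0,0,0,0.12,0],[-0.78,-0.3,0,0,0,0.16,0],[-0.78,-0.3,0,0,0,0.2,0]]])

```text
time_s: 10.65
tool_pos: [0.5905, -0.0686, 0.2975]
tool_rot: [-179.8, 0.0, 87.5]
force: [-0.4, 1.0, 0.1]
grip_width: 0.0868
grasp_force: 0.0
```

Emit:
jog_arm(motion=[[[0,0,0,0,0,0.045,0],[0,0,0,0,0,0.09,0],[0,0,0,0,0,0.135,0],[0,0,0,0,0,0.18,0],[0,0,0,0,0,0.22,0]]])

```text
time_s: 11.15
tool_pos: [0.5905, -0.0675, 0.2976]
tool_rot: [-179.9, 0.1, 48.0]
force: [0.1, 0.7, -0.3]
grip_width: 0.0869
grasp_force: 0.0
```

Emit:
jog_arm(motion=[[[0,0,0,0,0,0.045,0],[0,0,0,0,0,0.045,0],[0,0,0,0,0,0.045,0]]])

```text
time_s: 11.45
tool_pos: [0.5908, -0.0675, 0.2983]
tool_rot: [-179.9, 0.1, 40.5]
force: [-1.0, 0.5, -0.2]
grip_width: 0.0868
grasp_force: 0.0
```

Run:
```python
from h import *
o,rgb,d,ci=cam('wrist');P=wpts(o,d,ci);cv2.imwrite('pics/w3.png',rgb[:,:,::-1])
m=(d>0)&(np.hypot(P[...,0]-.592,P[...,1]+.068)<.04)
q=P[m&(P[...,2]>.194)&(P[...,2]<.21)]
c,r=cv2.minEnclosingCircle(q[:,:2].astype(np.float32));print(len(q),q.min(0).round(4),q.max(0).round(4),c,r,np.median(q[:,2]))
o,rgb,d,ci=cam('top');P=pts(d,ci);q=P[(np.hypot(P[...,0]-.592,P[...,1]+.068)<.04)&(abs(P[...,2]-.2)<.008)];print('top',len(q))
delta([*c,.3]);o=env.get_obs();print(o['qpos'].round(1),o['time_s'])
```

```text
2371 [ 0.568  -0.0902  0.1941] [ 0.6186 -0.0393  0.2024] (0.5930543541908264, -0.06511857360601425) 0.025870306417346 0.19986970906330814
top 0
[ 0.591  -0.0676  0.2989] [-1.7996e+02  5.0000e-02  4.0390e+01] shift units [ 0.032 -0.005 -0.011]
[-28.6  11.7  38.4  87.   -7.3  83.9 -39.6] 11.55
```

View pics/w3.png

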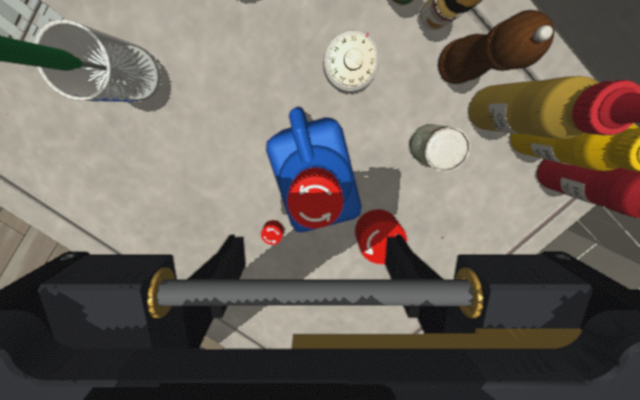

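The wrist view shows the jug's cap at (316,195) with two white arrows, centred between the fingers. The large cap lies at (380,235) and the small one at (272,232). I'll descend and grip.

Emit:
jog_arm(motion=[[[0.03,0,0,0,0,0,0],[0.03,0,0.3,0,0,0,0],[0.03,0,0.6,0,0,0,0],[0.03,0,0.85,0,0,0,0],[0.03,0,1,0,0,0,0]]], grip_force=20)

```text
time_s: 12.05
tool_pos: [0.5927, -0.0653, 0.1974]
tool_rot: [-179.9, 0.1, 40.3]
force: [-0.7, 0.4, -0.1]
grip_width: 0.0867
grasp_force: 0.0
```

Emit:
jog_arm(motion=[[[0,0,0.1,0,0,0,0],[0,0,0.17,0,0,0,0],[0,0,0.17,0,0,0,0.5],[0,0,0.17,0,0,0,1],[0,0,0.17,0,0,0,1]]])

```text
time_s: 12.55
tool_pos: [0.5943, -0.0658, 0.1836]
tool_rot: [179.9, -0.1, 40.3]
force: [-0.6, -0.0, 0.1]
grip_width: 0.0703
grasp_force: 0.0
```

Emit:
jog_arm(motion=[[[0,0,0,0,0,0,1],[0,0,0,0,0,0,1],[0,0,0,0,0,0,1],[0,0,0,0,0,0,1],[0,0,0,0,0,0,1]]])

```text
time_s: 13.05
tool_pos: [0.5937, -0.0656, 0.1829]
tool_rot: [180.0, -0.0, 40.3]
force: [0.0, 0.4, 1.7]
grip_width: 0.0496
grasp_force: 20.0
```

Emit:
jog_arm(motion=[[[0,0,0,0,0,0,1],[0,0,0,0,0,0,1],[0,0,0,0,0,0,1]]], grip_force=50)

```text
time_s: 13.35
tool_pos: [0.5937, -0.0656, 0.1829]
tool_rot: [180.0, -0.0, 40.3]
force: [-1.0, 0.4, 4.2]
grip_width: 0.049
grasp_force: 49.9
```

Gripped at 49 mm. Now I press down 7.5 mm.

Emit:
jog_arm(motion=[[[0,0,0.02,0,0,0,1],[0,0,0.04,0,0,0,1],[0,0,0.06,0,0,0,1],[0,0,0.075,0,0,0,1],[0,0,0.075,0,0,0,1]]])

```text
time_s: 13.85
tool_pos: [0.5937, -0.0656, 0.1758]
tool_rot: [-180.0, -0.0, 40.3]
force: [-2.1, 1.0, 8.0]
grip_width: 0.0486
grasp_force: 50.0
```

Emit:
jog_arm(motion=[[[0,0,0,0,0,0,1],[0,0,0,0,0,0,1],[0,0,0,0,0,0,1]]])

```text
time_s: 14.15
tool_pos: [0.5937, -0.0656, 0.1759]
tool_rot: [-180.0, -0.0, 40.3]
force: [-2.1, 0.6, 7.9]
grip_width: 0.0489
grasp_force: 50.0
```

Emit:
jog_arm(motion=[[[0,0,0,0,0,-0.025,1],[0,0,0,0,0,-0.05,1],[0,0,0,0,0,-0.075,1],[0,0,0,0,0,-0.1,1],[0,0,0,0,0,-0.1,1]]])

```text
time_s: 14.65
tool_pos: [0.5941, -0.0649, 0.1761]
tool_rot: [180.0, -0.1, 58.4]
force: [-1.6, 1.4, 8.0]
grip_width: 0.0489
grasp_force: 50.0
```

Run:
```python
from h import *
o=env.get_obs();print({k:np.round(o[k],3) for k in('tool_pos','tool_rot','force','wrist_torque','qpos')})
```

```text
{'tool_pos': array([ 0.594, -0.065,  0.176]), 'tool_rot': array([ 1.79978e+02, -1.09000e-01,  5.83920e+01]), 'force': array([-1.554,  1.402,  8.012]), 'wrist_torque': array([0.252, 0.568, 0.056]), 'qpos': array([-25.534,  15.672,  34.731,  96.694,  -9.493,  70.508, -20.237])}
```

Emit:
jog_arm(motion=[[[0,0,0,0,0,-0.025,1],[0,0,0,0,0,-0.05,1],[0,0,0,0,0,-0.075,1],[0,0,0,0,0,-0.1,1],[0,0,0,0,0,-0.125,1]]])

```text
time_s: 15.15
tool_pos: [0.594, -0.0646, 0.1761]
tool_rot: [180.0, -0.1, 81.0]
force: [-1.3, 2.2, 7.8]
grip_width: 0.0489
grasp_force: 50.0
```

Run:
```python
from h import *
o,rgb,d,ci=cam('scene');print(o['tool_pos'],o['force'],o['wrist_torque'])
cv2.imwrite('pics/s4.png',cv2.resize(rgb[120:320,220:420],None,fx=3,fy=3)[:,:,::-1])
a=np.load('scene.npz')['d']; P0=pts(a,ci);P=pts(d,ci)
for n,im,p in(('before',np.load('scene.npz')['rgb'],P0),('now',rgb,P)):
    m=(masks(im)['blue']>0)&(p[...,2]>.02)&(p[...,2]<.11)&(np.hypot(p[...,0]-.59,p[...,1]+.066)<.1); q=p[m]
    c=cv2.minAreaRect(q[:,:2].astype(np.float32)); print(n,len(q),q.min(0).round(4),q.max(0).round(4),c)
```

```text
[ 0.59397222 -0.06460652  0.17608747] [-1.27853018  2.168247    7.78178361] [ 0.43263767  0.60111512 -0.06086577]Traceback (most recent call last):
  File "<stdin>", line 7, in <module>
    return umr_minimum(a, axis, None, out, keepdims, initial, where)
ValueError: zero-size array to reduction operation minimum which has no identity
```

View pics/s4.png

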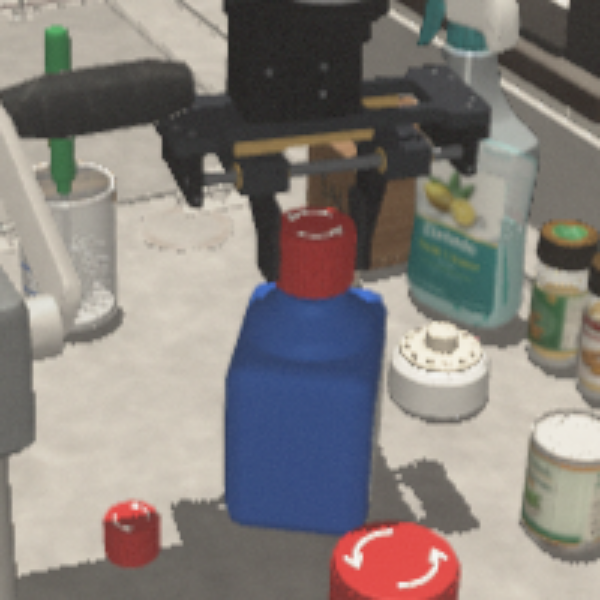

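The jug looks upright and in place. A depth comparison will show whether it turned along with the cap.

Run:
```python
from h import *
o,rgb,d,ci=cam('scene'); d0=np.load('scene.npz')['d']
for v in (250,275):
    for u in(300,310,322,334,342): print(v,u,d0[v,u].round(4),d[v,u].round(4))
print((abs(d-d0)[220:300,285:355]>.006).sum())
```

```text
250 300 0.9014 0.8999
250 310 0.8975 0.8955
250 322 0.8953 0.895
250 334 0.892 0.8931
250 342 0.893 0.8942
275 300 0.924 0.9252
275 310 0.9225 0.9234
275 322 0.92 0.9191
275 334 0.9133 0.9154
275 342 0.9247 0.9208
124
```

Emit:
jog_arm(motion=[[[0,0,0,0,0,-0.025,1],[0,0,0,0,0,-0.05,1],[0,0,0,0,0,-0.075,1],[0,0,0,0,0,-0.1,1],[0,0,0,0,0,-0.125,1]]])

```text
time_s: 15.75
tool_pos: [0.5939, -0.0645, 0.1761]
tool_rot: [179.9, -0.1, 103.5]
force: [-2.6, 2.8, 7.6]
grip_width: 0.049
grasp_force: 50.0
```

Emit:
jog_arm(motion=[[[0,0,0,0,0,-0.025,1],[0,0,0,0,0,-0.05,1],[0,0,0,0,0,-0.075,1],[0,0,0,0,0,-0.1,1],[0,0,0,0,0,-0.13,1]]])

```text
time_s: 16.25
tool_pos: [0.5937, -0.0643, 0.176]
tool_rot: [179.9, -0.1, 126.9]
force: [-2.3, 3.5, 7.2]
grip_width: 0.0488
grasp_force: 50.0
```

Emit:
jog_arm(motion=[[[0,0,0,0,0,0,1],[0,0,-0.02,0,0,0,1],[0,0,-0.05,0,0,0,1],[0,0,-0.1,0,0,0,1],[0,0,-0.12,0,0,0,1]]])

```text
time_s: 16.75
tool_pos: [0.593, -0.0658, 0.1866]
tool_rot: [-179.9, -0.0, 126.7]
force: [-0.4, 1.0, -2.2]
grip_width: 0.0489
grasp_force: 50.0
```

Emit:
jog_arm(motion=[[[0,0,-0.05,0,0,0,1],[0,0,-0.1,0,0,0,1],[0,0,-0.15,0,0,0,1],[0,0,-0.2,0,0,0,1],[0,0,-0.25,0,0,0,1]]])

```text
time_s: 17.25
tool_pos: [0.5939, -0.0662, 0.2129]
tool_rot: [180.0, 0.1, 126.6]
force: [0.4, -0.4, -1.4]
grip_width: 0.0487
grasp_force: 50.0
```

Emit:
jog_arm(motion=[[[0,0,-0.08,0,0,0,1],[0,0,-0.16,0,0,0,1],[0,0,-0.24,0,0,0,1],[0,0,-0.3,0,0,0,1],[0,0,-0.3,0,0,0,1]]])

```text
time_s: 17.75
tool_pos: [0.5942, -0.0658, 0.2434]
tool_rot: [179.9, 0.1, 126.7]
force: [0.0, -1.2, -0.4]
grip_width: 0.0489
grasp_force: 50.0
```

Emit:
jog_arm(motion=[[[0,0,0,0,0,0,1],[0,0,0,0,0,0,1],[0,0,0,0,0,0,1],[0,0,0,0,0,0,1],[0,0,0,0,0,0,1]]])

```text
time_s: 18.25
tool_pos: [0.5935, -0.0657, 0.2418]
tool_rot: [-180.0, -0.0, 126.7]
force: [0.3, 0.5, 0.0]
grip_width: 0.0487
grasp_force: 50.0
```

Run:
```python
from h import *
o,rgb,d,ci=cam('scene');print(o['time_s'],o['tool_pos'],o['tool_rot'],o['force'])
cv2.imwrite('pics/s5.png',cv2.resize(rgb[100:340,180:440],None,fx=2.3,fy=2.3)[:,:,::-1])
d0=np.load('scene.npz')['d'];print((abs(d-d0)[220:300,285:355]>.006).sum())
P=pts(d,ci);m=masks(rgb)['red']>0
q=P[m&(np.hypot(P[...,0]-.593,P[...,1]+.066)<.05)]
if len(q):print(q.min(0),q.max(0))
```

```text
18.25 [ 0.59349539 -0.06568488  0.24184919] [-1.79989530e+02 -1.25078198e-02  1.26655712e+02] [0.34686341 0.53497473 0.03251695]
123
[ 0.60349941 -0.05894793  0.2589906 ] [ 0.61207028 -0.05166448  0.26028638]
```

View pics/s5.png

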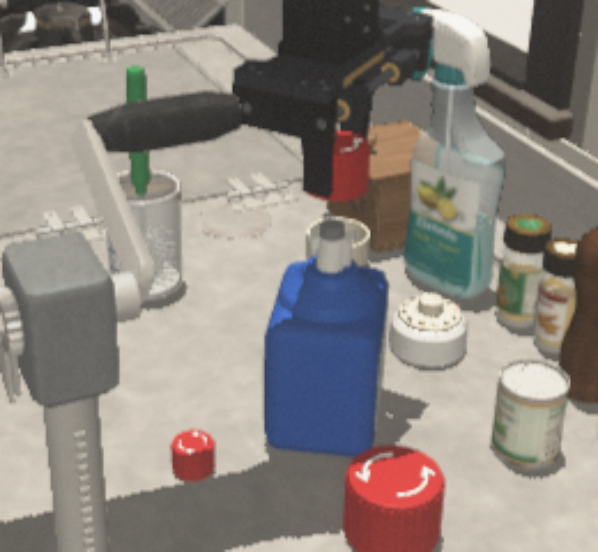

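The open neck with its grey liner shows at (332,235). The cap is held level above it with its top at z = 0.26, and the jug, beaker and bystanders are in place. Handing in.

```bash
python3 -c "
from cell import env
print(env.sign_off())"
```

```text
the job is handed in; nothing more can be done
None
```

I scrubbed the brush up and down three times and left it standing in the beaker, then pressed, turned and lifted the jug's cap about 6 cm; it is held level above the open neck, and the job was handed in at about 18 s.

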